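Hold the vial carrier over the code scanner

TASK

First move the lever of the scanner's light unit to the red mark on its scale and leave it there. Then take the carrier with the green handle and green-capped vials by its handle, carry it over the row of bottles, and hold it upright, centred and squared up over the scanner's window with its underside about 15 mm above the glass; it must never touch the scanner. Finish while still holding it there, motionless, with everything else left where it stood.

Things in the scene. Friction and masses are not known exactly. Their poses are not given: they have to be found in the camera images.
- lever (a joint): light lever, hinge angle in rad, 0 to 1.4; 0 = leaning 0.7 rad from upright towards the light unit's -x side, 0.7 = upright, 1.4 = leaning 0.7 rad to its +x side. The red mark is at 0.95 (white marks at 0, 0.35, 0.7, 1.4). It stays where it is left; moving it takes about 1 to 2 N at the grip
- lever_pivot (a point): hinge of the lever, inside the white light unit (120 x 75 x 50 mm box, fixed, centred under this point), 55 mm above the table. Its axes are the unit's: the lever turns about y, its grip swinging from -x over the top to +x. Two grey round scale discs (radius 42 mm about this point, at y from 16 to 20 mm either side) carry the marks on their upper rims
- lever_grip (a point): centre of the lever's black T-grip: a cylinder of 22 mm diameter, 30 mm long along the unit's y axis, 100 mm from the hinge; the steel lever rod below it is 10 x 8 mm
- green_carrier_mid (a point): centre (half-way up) of the carrier with green handle and green-capped vials, loose, about 0.25 kg: 100 mm (its x) x 66 mm (its y) x 103 mm tall; its underside is 51.5 mm below this point. Its handle is an arch along x: two posts at x = +-44 mm and a top bar 100 mm long, 12 mm thick in y, 16 mm tall, whose centre is 43.5 mm above this point. The vials stand in two rows beside the handle at y = +-21 mm; their caps end 5.5 mm below this point
- orange_carrier_mid (a point): the same point of an identical carrier with orange handle and orange caps; leave in place
- window (a point): centre of the top of the scanner's pale blue glass window, 115 mm (x) x 80 mm (y), set in the top of a black and white scanner (150 x 120 x 55 mm, fixed); 55 mm above the table, z up. The carrier is squared up when its x lies along this x, either way round
- tray: grey fixed tray, 340 mm (x) x 90 mm (y) x 30 mm tall, origin at the centre of its underside; the row of three bottles stands in it along its x
- bottle0_mid (a point): centre (half-way up) of a closed red lab bottle with blue cap, first (-x) in the tray: 68 mm diameter, 143 mm tall, loose, top 147 mm above the table; leave in place
- bottle1_mid (a point): centre (half-way up) of a closed amber lab bottle with blue cap, middle in the tray: 68 mm diameter, 143 mm tall, loose, top 147 mm above the table; leave in place
- bottle2_mid (a point): centre (half-way up) of a closed red lab bottle with blue cap, last (+x) in the tray: 68 mm diameter, 143 mm tall, loose, top 147 mm above the table; leave in place
- beaker: empty glass beaker, 60 mm diameter, 75 mm tall, origin at underside; leave in place
- jar: amber jar with white lid, 56 mm diameter, 85 mm tall, origin at underside; leave in place
- spanner: steel spanner lying flat, 140 mm long along its x; leave in place
Things that resemble listed ones, but are neither listed nor needed, are in the scene too. What is shaped like the part that bears green_carrier_mid but yellow is not meant.

How it is judged:
On the way, in this order (a step that is already met when the one before it is completed fails the run):
1. the lever rests at the red mark (within 0.13 rad) before the carrier is lifted (value of joint lever between 0.82 and 1.08 rad and velocity of joint lever between -0.05 and 0.05 rad/s and distance of green_carrier_mid from where it was at the start of the episode below 0.03 m), for 0.3 s.
2. the green carrier passes over the row of bottles, its centre above the tray and its underside above the bottle tops (y of green_carrier_mid in the frame of tray between -0.045 and 0.045 m and x of green_carrier_mid in the frame of tray between -0.17 and 0.17 m and height (world z) of green_carrier_mid above 0.1985 m and contact force between the fingers and green_carrier above 0.5 N), for 0.02 s.
At the end, for the whole second after the job is handed in: Gripper still holds the green carrier (over 1 N), at rest, upright within 0.12 rad, centred on the window within 12 mm in x and y, squared within 0.14 rad, underside 5 to 28 mm above the glass, not touching the scanner; lever within 0.13 rad of the red mark; bystanders within 30 mm of their starts (value of joint lever between 0.82 and 1.08 rad and x of green_carrier_mid in the frame of window between -0.012 and 0.012 m and y of green_carrier_mid in the frame of window between -0.012 and 0.012 m and z of green_carrier_mid in the frame of window between 0.0565 and 0.0795 m and angle between the x axis of green_carrier_mid and the x axis of window, either way round below 0.14 rad and angle between green_carrier_mid's own z axis and vertical below 0.12 rad and linear speed of green_carrier below 0.02 m/s and contact force between the fingers and green_carrier above 1 N and contact force between green_carrier and scanner below 0.05 N and distance of each of orange_carrier_mid, bottle0_mid, bottle1_mid, bottle2_mid, beaker, jar, spanner from where it was at the start of the episode below 0.03 m); the arm keeps its last pose, push and grip.
It fails at once if the green carrier touches the scanner (contact force between green_carrier and scanner above 0.5 N).
It fails at once if the orange carrier is displaced by more than 30 mm (distance of orange_carrier_mid from where it was at the start of the episode above 0.03 m).
It fails at once if a bottle is displaced by more than 30 mm (distance of any of bottle0_mid, bottle1_mid, bottle2_mid from where it was at the start of the episode above 0.03 m).
It fails at once if the beaker, jar or spanner is displaced by more than 30 mm (distance of any of beaker, jar, spanner from where it was at the start of the episode above 0.03 m).
It also fails if it takes over 64 s, if anything falls off the work surface, if the arm or the gripper's body presses on something with over 40 N, if the wrist force passes 120 N, or if a joint passes its speed limit or range.

ROBOT

A 7-joint arm with a two-finger parallel gripper is mounted at the origin on the work surface. World frame = base frame: x ahead of the robot, y to its left, z up, the work surface at z = 0. Lengths are in m, angles in rad, forces in N, time in s.
With the tool pointing down it reaches from about 0.425 to 0.925 m from the base axis. Payload 6.8 kg.
Tool frame: the origin (TCP) lies midway between the tips of the shut fingers; the grasp point (between the pads) lies 19 mm behind it (ctrl.grip_point_offset is the distance from the TCP to the grasp point, in m); z points along the fingers, y is the line along which they close (so a half turn about z gives the same grasp; the last joint's range is limited). The gripper opens to 88 mm and grips with 3 to 60 N. Pads are 20 mm wide; open, the fingers measure 115 mm over their backs; the gripper's body (75 mm by 178 mm) begins 61 mm behind the grasp point.
Start: joints at [-1.335, 0.477, 0.022, 1.555, -0.011, 1.109, -0.083], TCP at [0.228, 0.636, 0.223] pointing down, gripper open.
Joint ranges: [-2.96, 2.96], [-0.34, 2.1], [-1.41, 1.46], [0.24, 2.44], [-1.37, 4.51], [0.17, 1.92], [-2.96, 2.96]. Speed limits (rad/s): [2.39, 2.39, 3.14, 3.14, 3.14, 3.14, 3.14].

INTERFACE

Orientations are given as a unit quaternion [x, y, z, w].
In Python, from plant import ctrl gives the robot as it stands.
- The arm moves only by the shell command python3 -m pendant 'ROWS'. ROWS is JSON, a list of rows, each a list of 3 entries, a list of its own where there are three numbers: the shift along the world's x, y, z in m, then the turn, a rotation vector about the world's x, y, z in rad, then the opening, from 0 (shut) to 1 (fully open). In form: [[[tx, ty, tz], [wx, wy, wz], gripper], ...]. A call has 1 to 5 rows; each row shifts and turns the commanded pose from where the row before left it; what a row does not reach is not made up. A row lasts 1/8 s, in which the tool goes at most 62.5 mm and 10.7 degrees, less where a joint would pass 70% of its speed; a pose out of reach is approached as far as the arm can. A call is refused whole if a number of a shift passes 0.0625 or a number of a turn 0.188, either way. A call with a gripper value outside its range is refused whole. The fingers move at their own pace and stop on an object; the grip force is fixed at half the most. Time passes only in rows, so rows that do not move let the fingers close. It gives the time, the measured TCP pose, the force, the opening and the grip force at its end, in the units of the state.
- ctrl.get_state(): the state, without advancing time (a new reading comes with each control period).
- ctrl.grab_frame(name): name is "side" or "top"; returns a dict with "img" (400x640x3 uint8, red, green, blue), "fx", "fy", "cx", "cy" (pixels), "k1" (the pictures are not rectified: a ray, as slopes to the right and down, at radius r is drawn at 1 + k1 r^2 times it, then the intrinsics apply), "rvec" (rotation vector, rad) and "tvec" (3), from world to camera coordinates, as OpenCV has them. Camera axes: x right, y down, z forward; pixel columns grow to the right and rows downward; lengths in m; the calibration is good to about 2 mm. A picture is of the moment at which its call begins. There is no depth.
- ctrl.sign_off(): hands the job in; it is judged then, once.
The state is a dict: "clock": time; "joints": joint angles; "joint_vel": joint speeds; "effort": joint torques, N m; "ee_pos": TCP position; "eef_rot": TCP orientation; "force": force on the tool from outside, world axes, zero at the start; "ft_torque": the same for the moment, N m; "opening": opening from 0.0 (shut) to 1.0 (fully open); "grasp_force": force on a finger pad.
Only numpy, scipy, OpenCV 4.12 (cv2) and the standard library are available. Lean on these libraries where they do the work, as an engineer would, in place of code of your own. Each camera call takes 0.05 s, during which the arm holds its last target. There are 200 camera calls.

## Working session

There is one attempt and no reset: what is moved stays moved. The work goes in short steps, Python scripts to look and compute and a shell command to move; the robot and the scene stay as the last step left them, time stands still between calls to the robot, and variables do not carry over. Pictures are saved under pics/ and viewed, at most 10 in all, crops included, and the job is handed in when it is done.

```bash
ls; mkdir -p pics
cat > h.py <<'E'
import numpy as np, cv2
from plant import ctrl
def grab(n,f):
    d=ctrl.grab_frame(n); cv2.imwrite(f,cv2.cvtColor(d['img'],cv2.COLOR_RGB2BGR)); d.pop('img'); 
    np.save('cam_%s.npy'%n,d,allow_pickle=True); return d
def cam(n): return np.load('cam_%s.npy'%n,allow_pickle=True).item()
def ray(d,u,v):
    K=np.array([[d['fx'],0,d['cx']],[0,d['fy'],d['cy']],[0,0,1.]])
    p=cv2.undistortPoints(np.array([[[u,v]]],float),K,np.array([d['k1'],0,0,0,0.]))[0,0]
    R=cv2.Rodrigues(np.array(d['rvec'],float))[0]; t=np.array(d['tvec'],float).ravel()
    return -R.T@t, R.T@np.array([p[0],p[1],1])
def at(d,u,v,z):
    c,r=ray(d,u,v); return c+r*(z-c[2])/r[2]
def proj(d,P):
    K=np.array([[d['fx'],0,d['cx']],[0,d['fy'],d['cy']],[0,0,1.]])
    return cv2.projectPoints(np.array(P,float).reshape(-1,1,3),np.array(d['rvec'],float),np.array(d['tvec'],float),K,np.array([d['k1'],0,0,0,0.]))[0][:,0]
E
python3 - <<'E'
from h import *
for n in('side','top'):
    d=grab(n,f'pics/{n}0.png'); c,_=ray(d,320,200); print(n,c,d)
print(ctrl.get_state())
E
```

```text
pics
side [ 0.259688   -0.76429168  0.65073586] {'fx': 406.42684580068067, 'fy': 406.42684580068067, 'cx': 323.38096350075705, 'cy': 205.51149449889863, 'k1': -0.10436868570654312, 'rvec': array([ 2.15982357, -0.35556443,  0.21452597]), 'tvec': array([-0.51185734,  0.16047829,  0.88729114])}
top [ 0.49156919 -0.03556438  1.15225573] {'fx': 415.209940932195, 'fy': 415.209940932195, 'cx': 322.36016042123816, 'cy': 197.8862348061118, 'k1': 0.025557719795209634, 'rvec': array([ 2.18672759, -2.1816049 ,  0.05555635]), 'tvec': array([-0.02373763,  0.56235244,  1.11972971])}
{'clock': 0.1, 'joints': array([-1.33511983,  0.47770931,  0.02235031,  1.55633237, -0.01150367,
        1.10931181, -0.08308308]), 'joint_vel': array([ 0.00010248, -0.00162947, -0.0005771 , -0.00334728,  0.00204065,
        0.00318711,  0.00074163]), 'effort': array([ 3.41409235e-03, -5.84085631e+01,  1.53951488e+00, -2.73312914e+01,
       -5.42874215e-02,  1.30429145e-02,  7.61316778e-05]), 'ee_pos': array([0.22733706, 0.63498962, 0.22179309]), 'eef_rot': array([ 1.71028875e-01,  9.85265679e-01, -8.12272074e-04, -8.08883642e-05]), 'force': array([-0.14610285, -0.57666898, -0.74320266]), 'ft_torque': array([-0.04498929,  0.01437951, -0.01270119]), 'grasp_force': 0.0, 'opening': 1.0005023983771304}
```

View pics/top0.png

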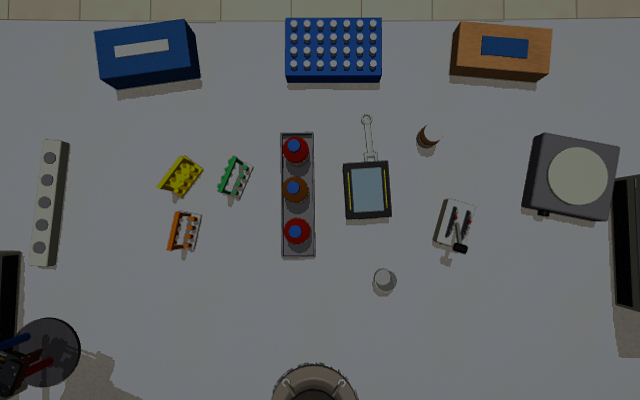

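View pics/side0.png

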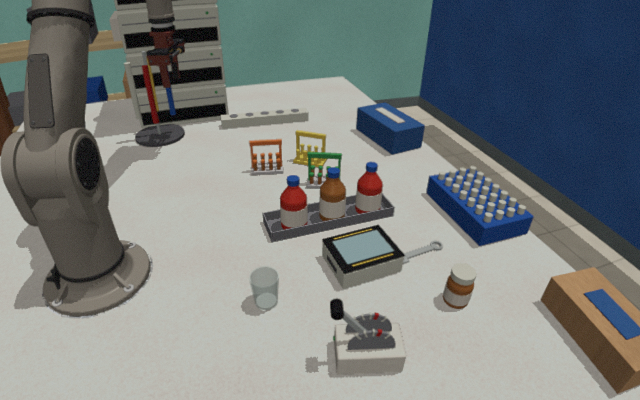

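The top view shows the green carrier at about (235,177), the bottle row at x≈297 px, the scanner window at (367,190), and the light unit at (455,223) with its grip at (460,248). The side view shows the lever leaning left, with the red marks to the right of upright. Next I'll enlarge the key areas.

Run:
```python
from h import *
t=cv2.imread('pics/top0.png'); s=cv2.imread('pics/side0.png')
def c(i,x,y,w,h): return cv2.resize(i[y:y+h,x:x+w],(400,300),interpolation=cv2.INTER_CUBIC)
o=np.vstack([np.hstack([c(t,205,147,60,45+0),c(t,415,188,80,60+10-10)]),np.hstack([c(t,327,152,80,60+15-15),c(s,310,290,120,90)])])
o=np.clip(o*1.5,0,255).astype('uint8')
cv2.imwrite('pics/crops.png',o)
```

```text
(no output)
```

View pics/crops.png

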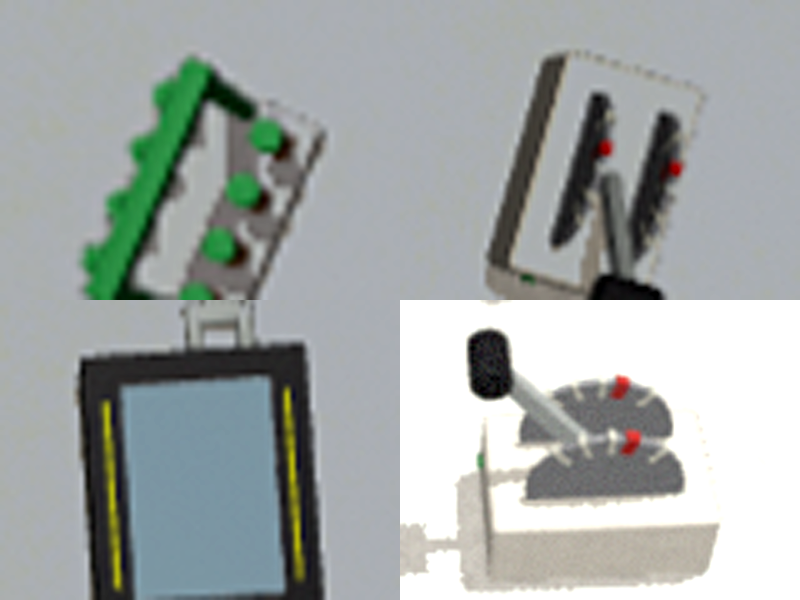

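Run:
```python
from h import *
t=cv2.imread('pics/top0.png'); s=cv2.imread('pics/side0.png'); T=cam('top');S=cam('side')
def blobs(i,lo,hi,box,m=4):
    h=cv2.cvtColor(i,cv2.COLOR_BGR2HSV); k=cv2.inRange(h,lo,hi); z=np.zeros_like(k); x,y,w,hh=box; z[y:y+hh,x:x+w]=k[y:y+hh,x:x+w]
    n,l,st,c=cv2.connectedComponentsWithStats(z)
    return z,[(st[j,4],c[j].round(2)) for j in range(1,n) if st[j,4]>=m]
print('red top',blobs(t,(0,150,60),(8,255,255),(430,190,50,60))[1],blobs(s,(0,150,60),(8,255,255),(330,300,80,60),8)[1])
for n,i,b,d in(('grip top',t,(445,235,30,25),T),('grip side',s,(325,295,22,28),S)): print(n,blobs(i,(0,0,0),(180,255,40),b,8)[1])
k,_=blobs(t,(85,50,50),(110,255,255),(335,155,65,70)); 
c=max(cv2.findContours(k,0,1)[0],key=cv2.contourArea); r=cv2.minAreaRect(c);b=cv2.boxPoints(r); print('win',r); print(np.array([at(T,*p,0.055) for p in b]).round(4), at(T,*r[0],.055))
for n,i,d,bx in(('top',t,T,(205,145,60,65)),('side',s,S,(295,145,55,48))):
    k,bl=blobs(i,(45,100,40),(80,255,255),bx); print(n,bl)
def c(i,x,y,w,h): return cv2.resize(i[y:y+h,x:x+w],(400,600 if h>w else 300),interpolation=cv2.INTER_CUBIC)
o=np.hstack([c(t,215,150,40,60-6+6),np.vstack([c(s,300,145,60,45),c(t,425,185,100,75)])])
cv2.imwrite('pics/crop2.png',np.clip(o*1.6,0,255).astype('uint8'))
```

```text
red top [(np.int32(6), array([455.5, 217. ])), (np.int32(5), array([469.4, 221.2]))] [(np.int32(14), array([375.64, 315.43])), (np.int32(21), array([379.05, 332.29]))]
grip top [(np.int32(112), array([459.6, 247.6]))]
grip side [(np.int32(202), array([336.4 , 309.11]))]
win ((366.8710632324219, 189.5095672607422), (43.104129791259766, 29.58561134338379), 85.76361083984375)
[[ 0.6368 -0.0975  0.055 ]
 [ 0.6427 -0.1757  0.055 ]
 [ 0.5286 -0.1834  0.055 ]
 [ 0.5226 -0.1057  0.055 ]] [ 0.58251256 -0.14063341  0.055     ]
top [(np.int32(202), array([226.46, 173.47])), (np.int32(20), array([244.5, 167. ])), (np.int32(21), array([241., 175.])), (np.int32(20), array([237.25, 183.25])), (np.int32(21), array([233.95, 191.81]))]
side [(np.int32(257), array([320.3 , 159.02])), (np.int32(11), array([320.09, 167.36])), (np.int32(4), array([327.75, 167.25])), (np.int32(14), array([319.5 , 174.29])), (np.int32(6), array([326.5 , 174.67]))]
```

View pics/crop2.png

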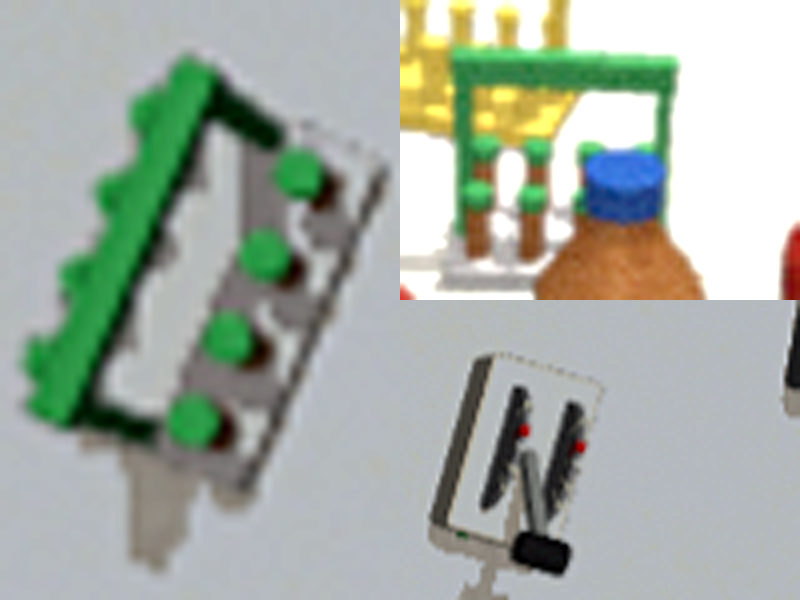

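Run:
```python
from h import *
T=cam('top');S=cam('side')
def tri(a,b):
    (c1,r1),(c2,r2)=ray(T,*a),ray(S,*b); r1/=np.linalg.norm(r1);r2/=np.linalg.norm(r2)
    A=np.stack([r1,-r2],1); x=np.linalg.lstsq(A,c2-c1,rcond=None)[0]; p,q=c1+x[0]*r1,c2+x[1]*r2
    return (p+q)/2,np.linalg.norm(p-q)
a=at(T,234.35,156.35,.103);b=at(T,219.45,190.85,.103); d=a-b; print('bar',a,b,np.linalg.norm(d),'mid',(a+b)/2,'yaw',np.arctan2(d[1],d[0]))
caps=[at(T,u,v,.046) for u,v in((244.5,167),(241,175),(237.25,183.25),(233.95,191.8))]
m=np.mean(caps,0); d2=caps[0]-caps[3]; yw=np.arctan2(d2[1],d2[0]); print('caps',m,yw,'mid from caps',m[:2]+.021*np.array([-np.sin(yw),np.cos(yw)]))
print('side bar mid',at(S,324.5,153.5,.103), 'blob',tri((226.9,173.6),(324.5,154.2)))
r1=tri((455.5,217),(375.64,315.43));r2=tri((469.4,221.2),(379.05,332.29)); g=tri((459.6,247.6),(336.4,309.1)); print('red',r1,r2,'grip',g)
e=r1[0]-r2[0]; yu=np.arctan2(-e[0],e[1]); mid=(r1[0]+r2[0])/2; ux=np.array([np.cos(yu),np.sin(yu)]);piv=mid[:2]-ux*.0104
print('unit yaw',yu,'piv',piv,'redmid',mid, 'grip in unit', (g[0][:2]-piv)@ux,(g[0][:2]-piv)@[-ux[1],ux[0]])
for u,v in((448,198.4),(476,207)): print('boxcorner',at(T,u,v,.05))
w=np.array([[.6398,-.1366],[.5256,-.14455]]);print('win yaw',np.arctan2(.0078,.1143))
```

```text
bar [0.66276903 0.20137684 0.103     ] [0.57443717 0.23784341 0.103     ] 0.09556321511940906 mid [0.6186031  0.21961012 0.103     ] yaw -0.3915225881127566
caps [0.61022795 0.20035698 0.046     ] -0.3878149903833453 mid from caps [0.61816945 0.21979747]
side bar mid [0.61993999 0.21738655 0.103     ] blob (array([0.61993511, 0.22024277, 0.09927318]), np.float64(0.002082883040752619))
red (array([ 0.5100776 , -0.36020108,  0.09496091]), np.float64(0.0005697095882185053)) (array([ 0.49984991, -0.39486118,  0.09508561]), np.float64(0.0011188289190343106)) grip (array([ 0.43601195, -0.35655329,  0.13506053]), np.float64(0.001765858169371433))
unit yaw -0.28694192162050025 piv [ 0.49498897 -0.37458772] redmid [ 0.50496376 -0.37753113  0.09502326] grip in unit -0.06166979725809768 0.0006053632945538442
boxcorner [ 0.55967149 -0.35507838  0.05      ]
boxcorner [ 0.53710618 -0.42789336  0.05      ]
win yaw 0.06813583362902577
```

The left panel shows the green bar ends at about (234.4,156.4) and (219.5,190.9), and the right panel shows the lever leaning towards the robot. I now have poses for the carrier, window and unit. I'll travel to the lever first, with the fingers closing along the unit's y onto the ends of the T-grip.

```bash
python3 -m pendant '[[[0.04,-0.04,0.01],[0,0,0.03],1],[[0.04,-0.04,0.01],[0,0,0.024],1],[[0.04,-0.04,0.01],[0,0,0],1],[[0.04,-0.04,0],[0,0,0],1],[[0.04,-0.04,0],[0,0,0],1]]'
python3 -m pendant '[[[0.02,-0.055,0],[0,0,0],1],[[0.02,-0.055,0],[0,0,0],1],[[0.02,-0.055,0],[0,0,0],1],[[0.01,-0.055,0],[0,0,0],1],[[0,-0.055,0],[0,0,0],1]]'
python3 -m pendant '[[[0,-0.055,0],[0,0,0],1],[[0,-0.055,0],[0,0,0],1],[[0,-0.055,0],[0,0,0],1],[[0,-0.055,0],[0,0,0],1],[[0,-0.055,0],[0,0,0],1]]'
```

```text
clock: 0.72
ee_pos: [0.4285, 0.4339, 0.2525]
eef_rot: [0.144, 0.99, -0.0, -0.0]
force: [0.9, 0.9, 0.2]
opening: 1.0
grasp_force: 0.0
clock: 1.35
ee_pos: [0.4978, 0.1583, 0.2524]
eef_rot: [0.145, 0.989, -0.0, -0.0]
force: [0.5, -0.1, -1.1]
opening: 1.003
grasp_force: 0.0
clock: 1.98
ee_pos: [0.4971, -0.1161, 0.2526]
eef_rot: [0.144, 0.99, 0.0, -0.0]
force: [0.8, -0.3, -0.5]
opening: 1.004
grasp_force: 0.0
```

```bash
python3 -m pendant '[[[-0.012,-0.048,0],[0,0,0],1],[[-0.012,-0.048,0],[0,0,0],1],[[-0.012,-0.048,0],[0,0,0],1],[[-0.012,-0.048,0],[0,0,0],1],[[-0.013,-0.049,-0.02],[0,0,0],1]]'
python3 -m pendant '[[[0,0,-0.03],[0,0,0],1],[[0,0,-0.02],[0,0,0],1],[[0,0,0],[0,0,0],1]]'
python3 -c "
from h import *
for n in('top','side'): grab(n,'pics/%s1.png'%n)
t=cv2.imread('pics/top1.png')[180:280,400:530]; s=cv2.imread('pics/side1.png')[230:390,250:450]
o=np.hstack([cv2.resize(t,(390,300)),cv2.resize(s,(375,300))]);cv2.imwrite('pics/c3.png',np.clip(o*1.6,0,255).astype('uint8'))"
```

```text
clock: 2.6
ee_pos: [0.4369, -0.3573, 0.2335]
eef_rot: [0.144, 0.99, -0.0, 0.001]
force: [0.6, 0.3, -0.4]
opening: 0.999
grasp_force: 0.0
clock: 2.98
ee_pos: [0.4354, -0.3547, 0.1811]
eef_rot: [0.145, 0.99, 0.001, -0.002]
force: [0.5, -0.2, 1.1]
opening: 0.998
grasp_force: 0.0
```

View pics/c3.png

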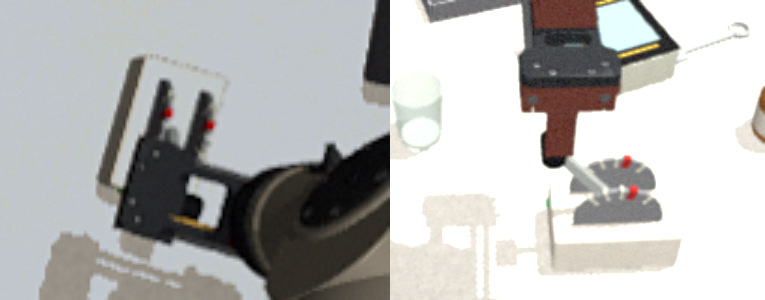

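The side view shows the fingers directly above the T-grip, closing along the unit's y. I'll descend and close.

```bash
python3 -m pendant '[[[0,0,-0.025],[0,0,0],1],[[0,0,-0.02],[0,0,0],1],[[0,0,-0.02],[0,0,0],1],[[0,0,0],[0,0,0],0.3]]'
python3 -m pendant '[[[0,0,0],[0,0,0],0],[[0,0,0],[0,0,0],0],[[0,0,0],[0,0,0],0],[[0,0,0],[0,0,0],0]]'
python3 - <<'E'
import numpy as np
# arc waypoints from lever 0.02 to 0.95
ux=np.array([np.cos(-.29),np.sin(-.29)])
a=np.linspace(.02,.95,11)-.7; X=.1*np.sin(a);Z=.1*np.cos(a)
print(np.c_[np.diff(X)[:,None]*ux,np.diff(Z)].round(4)); print(np.array([.493,-.3746])+ux*X[-1],.055+Z[-1])
E
```

```text
clock: 3.58
ee_pos: [0.4365, -0.3551, 0.1176]
eef_rot: [0.144, 0.99, 0.0, -0.0]
force: [0.8, -0.8, 0.3]
opening: 0.92
grasp_force: 0.0
clock: 4.08
ee_pos: [0.4367, -0.3556, 0.118]
eef_rot: [0.144, 0.99, -0.0, 0.0]
force: [-0.3, -0.0, 0.7]
opening: 0.474
grasp_force: 0.0
[[ 0.0072 -0.0021  0.0055]
 [ 0.0076 -0.0023  0.0048]
 [ 0.008  -0.0024  0.004 ]
 [ 0.0084 -0.0025  0.0032]
 [ 0.0086 -0.0026  0.0024]
 [ 0.0088 -0.0026  0.0016]
 [ 0.0089 -0.0027  0.0007]
 [ 0.0089 -0.0027 -0.0002]
 [ 0.0089 -0.0026 -0.001 ]
 [ 0.0087 -0.0026 -0.0019]]
[ 0.51670733 -0.38167457] 0.15189124217106448
```

```bash
python3 -m pendant '[[[0,0,0],[0,0,0],0],[[0,0,0],[0,0,0],0],[[0,0,0],[0,0,0],0],[[0,0,0],[0,0,0],0]]'
python3 -m pendant '[[[0.0072,-0.0021,0.0055],[0,0,0],0],[[0.0076,-0.0023,0.0048],[0,0,0],0],[[0.008,-0.0024,0.004],[0,0,0],0],[[0.0084,-0.0025,0.0032],[0,0,0],0],[[0,0,0],[0,0,0],0]]'
```

```text
clock: 4.58
ee_pos: [0.4363, -0.3562, 0.1178]
eef_rot: [0.145, 0.989, -0.0, 0.0]
force: [-0.4, -4.3, 0.2]
opening: 0.339
grasp_force: 30.0
clock: 5.2
ee_pos: [0.4663, -0.3651, 0.1345]
eef_rot: [0.145, 0.989, -0.0, -0.002]
force: [-2.6, -3.5, -2.6]
opening: 0.338
grasp_force: 30.0
```

```bash
python3 -m pendant '[[[0.0086,-0.0026,0.0024],[0,0,0],0],[[0.0088,-0.0026,0.0016],[0,0,0],0],[[0.0089,-0.0027,0.0007],[0,0,0],0],[[0.0089,-0.0027,-0.0002],[0,0,0],0],[[0.0089,-0.0026,-0.001],[0,0,0],0]]'
python3 -m pendant '[[[0.0077,-0.0026,-0.0015],[0,0,0],0],[[0,0,0],[0,0,0],0],[[0,0,0],[0,0,0],0]]'
```

```text
clock: 5.82
ee_pos: [0.5103, -0.3783, 0.1387]
eef_rot: [0.145, 0.989, 0.0, -0.002]
force: [-4.4, -2.5, 3.3]
opening: 0.336
grasp_force: 30.0
clock: 6.2
ee_pos: [0.5195, -0.381, 0.1372]
eef_rot: [0.145, 0.989, -0.0, 0.0]
force: [-2.5, -4.0, 0.6]
opening: 0.338
grasp_force: 30.0
```

```bash
python3 -m pendant '[[[0,0,0],[0,0,0],1],[[0,0,0],[0,0,0],1],[[0,0,0],[0,0,0],1],[[0,0,0],[0,0,0],1],[[0,0,0],[0,0,0],1]]'
python3 -m pendant '[[[0,0,0],[0,0,0],1],[[0,0,0.03],[0,0,0],1],[[0,0,0.05],[0,0,0],1],[[0,0,0.05],[0,0,0],1],[[-0.01,0.05,0],[0,0,0],1]]'
python3 -m pendant '[[[-0.01,0.055,0],[0,0,-0.05],1],[[0,0.055,0],[0,0,-0.05],1],[[0,0.055,0],[0,0,0],1],[[0,0.055,0],[0,0,0],1],[[0,0.055,0],[0,0,0],1]]'
python3 - <<'E'
from h import *
for n in('top','side'): grab(n,'pics/%s2.png'%n)
t=cv2.imread('pics/top2.png')[190:265,425:525]; s=cv2.imread('pics/side2.png')[285:375,310:430]
o=np.hstack([cv2.resize(t,(400,300)),cv2.resize(s,(400,300))]);cv2.imwrite('pics/c4.png',np.clip(o*1.6,0,255).astype('uint8'))
ux=np.array([np.cos(-.29),np.sin(-.29)]);P=np.array([.493,-.3746])
for q in(.85,.95,1.05):
    p=[*(P+ux*.1*np.sin(q-.7)),.055+.1*np.cos(q-.7)]; print(q,[proj(cam(n),p) for n in('top','side')])
for n in('top','side'):
    i=cv2.imread(f'pics/{n}2.png').max(2)<45; x0,y0,w=(452,195,40) if n=='top' else (350,285,40)
    k,l,st,c=cv2.connectedComponentsWithStats(i[y0:y0+w,x0:x0+w].astype('uint8')); print(n,[(st[j,4],c[j]+[x0,y0]) for j in range(1,k) if st[j,4]>15])
E
```

```text
clock: 6.82
ee_pos: [0.5196, -0.3804, 0.1371]
eef_rot: [0.144, 0.99, 0.0, -0.0]
force: [-0.8, -0.1, -0.4]
opening: 0.864
grasp_force: 0.0
clock: 7.45
ee_pos: [0.5106, -0.3352, 0.2718]
eef_rot: [0.147, 0.989, -0.003, 0.004]
force: [-1.2, 0.7, 0.1]
opening: 1.005
grasp_force: 0.0
clock: 8.07
ee_pos: [0.4993, -0.0539, 0.2675]
eef_rot: [0.194, 0.981, 0.0, 0.0]
force: [0.2, 1.2, -0.0]
opening: 1.002
grasp_force: 0.0
0.85 [array([[471.11738017, 217.67248861]]), array([[382.46545359, 300.59361746]])]
0.95 [array([[471.93290173, 213.75737449]]), array([[388.29650612, 301.247638  ]])]
1.05 [array([[472.57554287, 209.97421892]]), array([[393.86352736, 302.29966077]])]
top [(np.int32(53), array([453.37735849, 214.77358491])), (np.int32(221), array([467.26244344, 221.29411765]))]
side [(np.int32(204), array([383.69117647, 299.45588235]))]
```

View pics/c4.png

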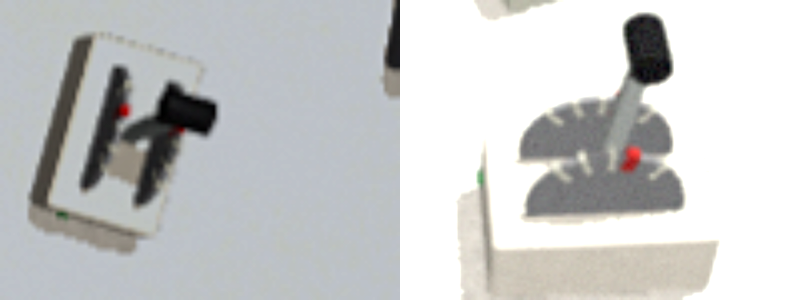

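The lever seems to sit at about 0.87, inside tolerance but close to the edge. I'll fit it properly, both before and after the move.

Run:
```python
from h import *
from scipy.optimize import least_squares
T=cam('top');S=cam('side')
# unknown: px,py,yaw,q0,q1 ; obs pixels (top,side)
def model(v,k=1):
    px,py,y,q0,q1=v; ux=np.array([np.cos(y),np.sin(y)]);uy=np.array([-ux[1],ux[0]])
    f=lambda x,yy,z:[*(np.array([px,py])+ux*x+uy*yy),.055+z]
    P=[f(.1*np.sin(q-.7),0,.1*np.cos(q-.7)) for q in(q0,q1)]+[f(.0104,s*.018,.0407) for s in(1,-1)]
    return P,f
obsT=np.array([[459.6,247.6],[471.3,216.9],[455.5,217],[469.4,221.2]]);obsS=np.array([[336.4,309.1],[383.7,299.5],[375.64,315.43],[379.05,332.29]])
cT=np.array([[448,198.4],[476,207]])
def res(v):
    P,f=model(v); return np.r_[(proj(T,P)-obsT).ravel(),(proj(S,P)-obsS).ravel(),(proj(T,[f(.06,.0375,-.005),f(.06,-.0375,-.005)])-cT).ravel()]
r=least_squares(res,[.493,-.3746,-.29,.02,.9]);print(r.x,r.fun.round(1))
```

```text
[ 0.49422818 -0.3743254  -0.29884408  0.05092329  0.85866349] [ 0.1 -0.5 -0.2 -0.1  0.1  0.1  0.1  0.2 -0.3  0.1 -0.1  0.9 -0.4 -0.2
 -0.9 -0.2  0.4 -1.1 -0.1 -1.3]
```

```bash
python3 -m pendant '[[[0.002,-0.055,0],[0,0,0.05],1],[[0.002,-0.055,0],[0,0,0.045],1],[[0.002,-0.055,0],[0,0,0],1],[[0.002,-0.055,0],[0,0,0],1],[[0.002,-0.055,0],[0,0,0],1]]'
python3 -m pendant '[[[0.001,-0.048,0],[0,0,0],1],[[0,0,0],[0,0,0],1]]'
```

```text
clock: 8.8
ee_pos: [0.5091, -0.333, 0.2673]
eef_rot: [0.147, 0.989, -0.0, 0.0]
force: [0.5, 0.5, -0.4]
opening: 0.999
grasp_force: 0.0
clock: 9.05
ee_pos: [0.5081, -0.3838, 0.2671]
eef_rot: [0.15, 0.989, -0.002, -0.0]
force: [0.4, 1.0, -0.4]
opening: 1.004
grasp_force: 0.0
```

```bash
python3 -m pendant '[[[0.001,0.003,-0.05],[0,0,0],1],[[0,0,-0.05],[0,0,0],1],[[0,0,-0.031],[0,0,0],0.8],[[0,0,0],[0,0,0],0],[[0,0,0],[0,0,0],0]]'
python3 -m pendant '[[[0,0,0],[0,0,0],0],[[0,0,0],[0,0,0],0],[[0,0,0],[0,0,0],0],[[0,0,0],[0,0,0],0],[[0,0,0],[0,0,0],0]]'
python3 -m pendant '[[[0.005,-0.0015,-0.0005],[0,0,0],0],[[0.005,-0.0015,-0.001],[0,0,0],0],[[0,0,0],[0,0,0],0],[[0,0,0],[0,0,0],0]]'
```

```text
clock: 9.68
ee_pos: [0.5123, -0.3759, 0.1377]
eef_rot: [0.147, 0.989, -0.0, 0.001]
force: [0.5, -0.8, 0.3]
opening: 0.697
grasp_force: 0.0
clock: 10.3
ee_pos: [0.5109, -0.3785, 0.1371]
eef_rot: [0.148, 0.989, -0.002, 0.001]
force: [-0.3, -5.7, -0.1]
opening: 0.339
grasp_force: 30.0
clock: 10.8
ee_pos: [0.5198, -0.3811, 0.1352]
eef_rot: [0.148, 0.989, -0.002, -0.0]
force: [-2.7, -5.7, 0.9]
opening: 0.337
grasp_force: 30.0
```

```bash
python3 -m pendant '[[[0,0,0],[0,0,0],1],[[0,0,0],[0,0,0],1],[[0,0,0],[0,0,0],1],[[0,0,0],[0,0,0],1],[[0,0,0],[0,0,0],1]]'
python3 -m pendant '[[[0,0,0],[0,0,0],1],[[0,0,0.03],[0,0,0],1],[[0,0,0.05],[0,0,0],1],[[0,0,0.05],[0,0,0],1],[[-0.01,0.05,0],[0,0,0],1]]'
python3 -m pendant '[[[0.01,0.055,0],[0,0,-0.05],1],[[0.01,0.055,0],[0,0,-0.05],1],[[0.01,0.055,0],[0,0,0],1],[[0.01,0.055,0],[0,0,0],1],[[0.01,0.055,0],[0,0,0],1]]'
python3 - <<'E'
from h import *
d=grab('side','pics/side3.png');grab('top','pics/top3.png')
ux=np.array([np.cos(-.299),np.sin(-.299)]);P=np.array([.4942,-.3743])
for q in(.85,.95,1.05):
    p=[*(P+ux*.1*np.sin(q-.7)),.055+.1*np.cos(q-.7)]; print(q,proj(d,p),proj(cam('top'),p))
i=cv2.imread('pics/side3.png').max(2)<45
k,l,st,c=cv2.connectedComponentsWithStats(i[285:325,350:410].astype('uint8')); print([(st[j,4],c[j]+[350,285]) for j in range(1,k) if st[j,4]>15])
i=cv2.imread('pics/top3.png')[170:250,440:500].max(2)<28
k,l,st,c=cv2.connectedComponentsWithStats(i.astype('uint8')); print([(st[j,4],c[j]+[440,170]) for j in range(1,k) if st[j,4]>15])
E
```

```text
clock: 11.42
ee_pos: [0.5216, -0.3784, 0.1346]
eef_rot: [0.147, 0.989, 0.0, -0.0]
force: [-0.2, -0.4, -0.9]
opening: 0.868
grasp_force: 0.0
clock: 12.05
ee_pos: [0.5126, -0.3332, 0.2692]
eef_rot: [0.15, 0.989, -0.003, 0.004]
force: [0.7, 0.4, -0.6]
opening: 1.002
grasp_force: 0.0
clock: 12.68
ee_pos: [0.5616, -0.0518, 0.2649]
eef_rot: [0.196, 0.981, 0.0, 0.0]
force: [0.6, 0.0, -0.0]
opening: 1.0
grasp_force: 0.0
0.85 [[383.06531923 300.34267422]] [[471.03479907 217.18486511]]
0.95 [[388.89923282 301.03773126]] [[471.88643018 213.28212766]]
1.05 [[394.46961039 302.12959433]] [[472.56412287 209.51141031]]
[(np.int32(211), array([388.6492891, 300.       ]))]
[(np.int32(78), array([450.96153846, 221.51282051])), (np.int32(109), array([471.67889908, 214.47706422])), (np.int32(59), array([463.38983051, 229.52542373]))]
```

The lever is now at about 0.945. Next I'll go to the carrier.

```bash
python3 -m pendant '[[[0.0114,0.0543,0],[0,0,0],1],[[0.0114,0.0543,0],[0,0,0],1],[[0.0114,0.0543,0],[0,0,0],1],[[0.0114,0.0543,0],[0,0,0],1],[[0.0114,0.0543,0],[0,0,0],1]]'
python3 -m pendant '[[[0,0,-0.04],[0,0,0],1],[[0,0,-0.04],[0,0,0],1],[[0,0,0],[0,0,0],1],[[0,0,0],[0,0,0],1]]'
python3 -c "
from h import *
for n in('top','side'): grab(n,'pics/%s4.png'%n)
t=cv2.imread('pics/top4.png')[140:215,190:290]; s=cv2.imread('pics/side4.png')[100:220,260:420]
o=np.hstack([cv2.resize(t,(400,300)),cv2.resize(s,(400,300))]);cv2.imwrite('pics/c5.png',np.clip(o*1.6,0,255).astype('uint8'))"
```

```text
clock: 13.4
ee_pos: [0.619, 0.2187, 0.2648]
eef_rot: [0.197, 0.98, -0.0, 0.0]
force: [0.4, 0.1, 0.1]
opening: 1.005
grasp_force: 0.0
clock: 13.9
ee_pos: [0.6196, 0.2174, 0.1862]
eef_rot: [0.197, 0.98, 0.0, 0.001]
force: [0.0, 0.3, 0.4]
opening: 1.005
grasp_force: 0.0
```

View pics/c5.png

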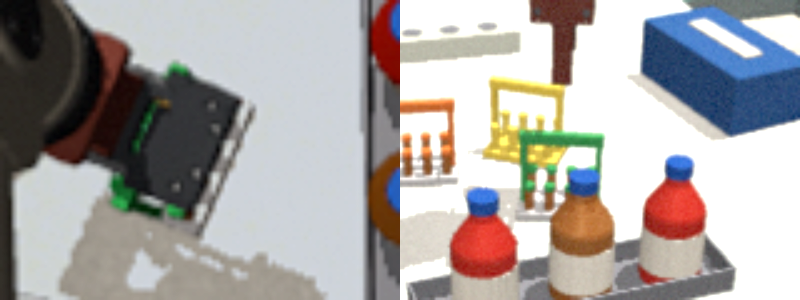

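The gripper is centred over the handle and aligned with it in both views. I'll descend and grip.

```bash
python3 -m pendant '[[[0,0.002,-0.04],[0,0,0],1],[[0,0,-0.04],[0,0,0],1],[[0,0,-0.03],[0,0,0],1],[[0,0,0],[0,0,0],0],[[0,0,0],[0,0,0],0]]'
python3 -m pendant '[[[0,0,0],[0,0,0],0],[[0,0,0],[0,0,0],0],[[0,0,0],[0,0,0],0],[[0,0,0],[0,0,0],0],[[0,0,0],[0,0,0],0]]'
python3 -m pendant '[[[0,0,0],[0,0,0],0],[[0,0,0],[0,0,0],0],[[0,0,0],[0,0,0],0],[[0,0,0],[0,0,0],0]]'
```

```text
clock: 14.62
ee_pos: [0.62, 0.2202, 0.0768]
eef_rot: [0.196, 0.981, 0.001, 0.001]
force: [-0.8, -0.3, -0.7]
opening: 0.813
grasp_force: 0.0
clock: 15.25
ee_pos: [0.6185, 0.2199, 0.0746]
eef_rot: [0.196, 0.981, -0.0, -0.0]
force: [-0.4, 0.7, -1.0]
opening: 0.239
grasp_force: 0.0
clock: 15.75
ee_pos: [0.6185, 0.22, 0.0746]
eef_rot: [0.196, 0.981, 0.0, -0.0]
force: [-0.0, 1.1, -1.4]
opening: 0.138
grasp_force: 30.0
```

```bash
python3 -m pendant '[[[0,0,0.02],[0,0,0],0],[[0,0,0.04],[0,0,0],0],[[0,0,0.05],[0,0,0],0],[[0,0,0.05],[0,0,0],0],[[0,0,0.03],[0,0,0],0]]'
python3 -m pendant '[[[0,-0.02,0],[0,0,0.05],0],[[-0.004,-0.03,0],[0,0,0.05],0],[[-0.004,-0.04,0],[0,0,0.05],0],[[-0.004,-0.04,0],[0,0,0.05],0],[[-0.004,-0.04,0],[0,0,0.05],0]]'
python3 -m pendant '[[[-0.004,-0.04,0],[0,0,0.05],0],[[-0.004,-0.04,0],[0,0,0.05],0],[[-0.004,-0.04,0],[0,0,0.05],0],[[-0.004,-0.04,0],[0,0,0.05],0],[[-0.004,-0.03,0],[0,0,0.008],0]]'
python3 -m pendant '[[[0,0,0],[0,0,0],0],[[0,0,-0.02],[0,0,0],0],[[0,0,-0.02],[0,0,0],0],[[0,0,-0.02],[0,0,0],0],[[0,0,0],[0,0,0],0]]'
```

```text
clock: 16.38
ee_pos: [0.6192, 0.2195, 0.2689]
eef_rot: [0.196, 0.981, 0.001, 0.002]
force: [-0.1, 0.5, -2.7]
opening: 0.136
grasp_force: 30.0
clock: 17.0
ee_pos: [0.6019, 0.0481, 0.2658]
eef_rot: [0.072, 0.997, 0.0, 0.0]
force: [0.4, -0.5, -2.5]
opening: 0.132
grasp_force: 30.0
clock: 17.62
ee_pos: [0.5816, -0.1426, 0.2659]
eef_rot: [-0.031, 1.0, -0.0, 0.0]
force: [1.0, 0.2, -3.3]
opening: 0.137
grasp_force: 30.0
clock: 18.25
ee_pos: [0.5815, -0.1385, 0.2038]
eef_rot: [-0.032, 0.999, 0.001, -0.002]
force: [-0.1, 0.1, -2.9]
opening: 0.136
grasp_force: 30.0
```

```bash
python3 -c "
from h import *
for n in('top','side'): grab(n,'pics/%s5.png'%n)
t=cv2.imread('pics/top5.png')[145:235,310:430]; s=cv2.imread('pics/side5.png')[150:300,290:450]
o=np.hstack([cv2.resize(t,(400,300)),cv2.resize(s,(400,375))[:300+75][75:]]) if 0 else np.hstack([cv2.resize(t,(400,400)),cv2.resize(s,(400,400))])
o=np.clip(o*1.5,0,255).astype('uint8')
cv2.imwrite('pics/c6.png',o)
S=cam('side')
p=np.array([.5815,-.1385,.2038-.0231]);y=.065;ux=np.array([np.cos(y),np.sin(y),0]);uy=np.array([-np.sin(y),np.cos(y),0])
for a,b,c in((-.05,-.006,.0515),(.05,-.006,.0515),(-.05,-.033,-.0515),(.05,-.033,-.0515)):
  q=proj(S,p+a*ux+b*uy+np.array([0,0,c]))[0]; print(q,((q-[290,150])*[2.5,2.667]).round())
"
```

```text
[345.9090849  184.36498261] [140.  92.]
[390.13927533 175.03758922] [250.  67.]
[348.94726225 233.70818826] [147. 223.]
[391.09173331 222.78320591] [253. 194.]
```

View pics/c6.png

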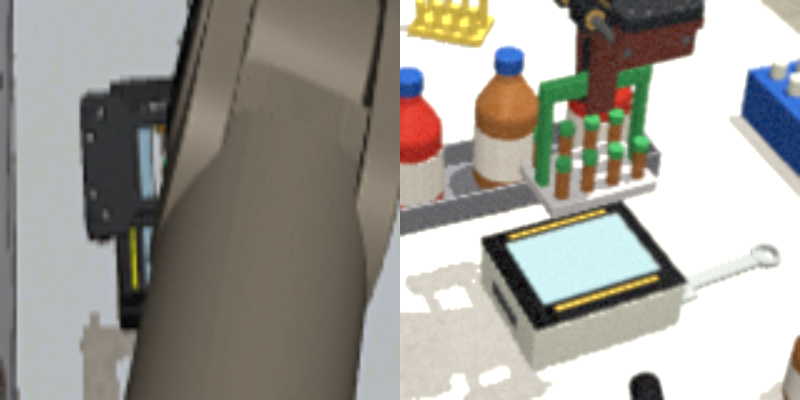

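The side view shows the carrier upright above the window, with its bar where I predicted. I'll lower it to the final height and check with an overlay.

```bash
python3 -m pendant '[[[0.001,-0.002,-0.02],[0,0,0],0],[[0,0,-0.018],[0,0,0],0],[[0,0,-0.01],[0,0,0],0],[[0,0,0],[0,0,0],0],[[0,0,0],[0,0,0],0]]'
python3 -c "
from h import *
S=grab('side','pics/side6.png'); p0=ctrl.get_state(); e=p0['ee_pos']; print(e)
s=cv2.imread('pics/side6.png')[170:290,310:430]; o=np.clip(cv2.resize(s,(600,600),interpolation=cv2.INTER_CUBIC)*1.3,0,255).astype('uint8')
p=np.array([e[0],e[1],e[2]-.0231]);y=.068;ux=np.array([np.cos(y),np.sin(y),0]);uy=np.array([-np.sin(y),np.cos(y),0])
w=np.array([.5825,-.1406,.055])
def L(c,pts,col):
  q=((np.array([proj(S,c+a*ux+b*uy+np.array([0,0,z]))[0] for a,b,z in pts])-[310,170]+.5)*5).astype(int); cv2.polylines(o,[q.reshape(-1,1,2)],True,col,1)
L(p,[(-.05,-.033,-.0515),(.05,-.033,-.0515),(.05,.033,-.0515),(-.05,.033,-.0515)],(255,0,0))
L(p,[(-.05,-.006,.0515),(.05,-.006,.0515),(.05,-.006,-.045),(-.05,-.006,-.045)],(0,0,255))
L(w,[(-.0575,-.04,0),(.0575,-.04,0),(.0575,.04,0),(-.0575,.04,0)],(255,0,255))
cv2.imwrite('pics/c7.png',o)
"
```

```text
clock: 18.98
ee_pos: [0.5839, -0.1422, 0.1572]
eef_rot: [-0.032, 1.0, -0.0, 0.0]
force: [-0.5, 0.3, -2.6]
opening: 0.137
grasp_force: 30.0
[ 0.58398343 -0.14222953  0.15730703]
```

View pics/c7.png

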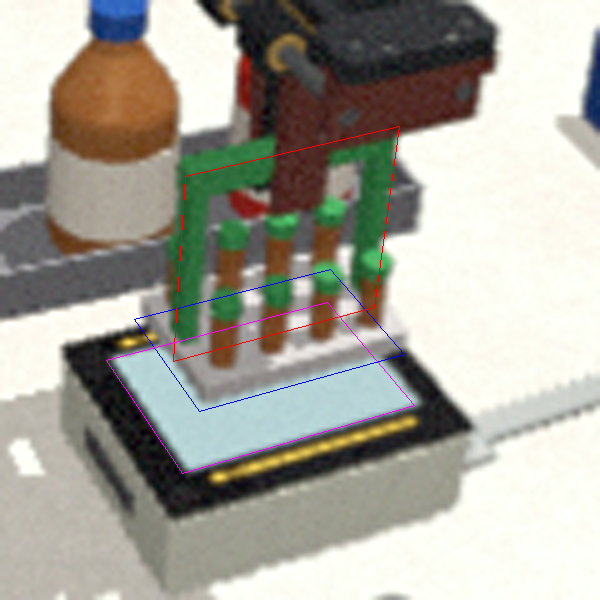

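The window overlay fits exactly, and the carrier's base is within about 5 mm of the prediction. I'll check the tilt and offset numerically using the caps and base corners.

Run:
```python
from h import *
from scipy.optimize import least_squares
S=cam('side'); e=np.array([.5839,-.1422,.1573])
# crop pixel -> points in carrier frame
sp=.0228
obs=[((225,298),(-1.5*sp,-.021,-.0055)),((277,286),(-.5*sp,-.021,-.0055)),((327,272),(.5*sp,-.021,-.0055)),((375,258),(1.5*sp,-.021,-.0055)),
((232,230),(-1.5*sp,.021,-.0055)),((281,219),(-.5*sp,.021,-.0055)),((330,207),(.5*sp,.021,-.0055)),
((207,402),(-.05,-.033,-.0515)),((405,345),(.05,-.033,-.0515)),((180,157),(-.05,.006,.0515)),((397,131),(.05,-.006,.0515))]
O=np.array([o for o,_ in obs])/5-.5+[310,170]; X=np.array([x for _,x in obs])
from scipy.spatial.transform import Rotation as R
def f(v): return (proj(S,R.from_rotvec(v[3:]).apply(X*[1,1,1])+v[:3])-O).ravel()
v0=np.r_[e[:2],e[2]-.0231,0,0,.068]
r=least_squares(lambda v:np.r_[f(v),(v[1]+.1422)/.002],v0); print(v0.round(4),f(v0).round(1));print(r.x.round(4),r.fun.round(1))
T=np.load('cam_top.npy',allow_pickle=True).item()
c=[at(T,u,v,.046) for u,v in((244.5,167),(241,175),(237.25,183.25),(233.95,191.8))]; print('sp',np.linalg.norm(c[0]-c[3])/3)
```

```text
[ 0.5839 -0.1422  0.1342  0.      0.      0.068 ] [  0.5   0.5  -0.2   0.4  -0.6   0.7  -0.9   1.1  -9.7   2.8 -10.    2.7
 -10.6   2.8  -1.4   1.9  -0.2   1.9  -1.6   0.8   0.5  -0.9]
[ 0.5949 -0.1399  0.1336  0.0077 -0.2581 -0.3928] [-0.4 -1.6 -0.2 -0.8  0.5  0.5  1.7  1.8 -1.9 -0.6 -1.5  0.1 -1.   1.
  0.  -2.2  6.3  3.  -3.8 -0.9  0.6  0.4  1.2]
sp 0.02406513405681444
```

Run:
```python
from h import *
from scipy.optimize import least_squares
from scipy.spatial.transform import Rotation as R
S=cam('side'); sp=.024; z=-.0055
obs=[((225,298),(-1.5*sp,-.021,z)),((277,286),(-.5*sp,-.021,z)),((327,272),(.5*sp,-.021,z)),((375,258),(1.5*sp,-.021,z)),
((232,230),(-.5*sp,.021,z)),((281,219),(.5*sp,.021,z)),((330,207),(1.5*sp,.021,z)),
((207,402),(-.05,-.033,-.0515)),((405,345),(.05,-.033,-.0515)),((180,157),(-.05,.006,.0515)),((397,131),(.05,-.006,.0515))]
O=np.array([o for o,_ in obs])/5-.5+[310,170]; X=np.array([x for _,x in obs])
def f(v): return (proj(S,R.from_rotvec(v[3:]).apply(X)+v[:3])-O).ravel()
v0=np.r_[.5839,-.1422,.1342,0,0,.068]
r=least_squares(lambda v:np.r_[f(v),(v[1]+.1422)/.002],v0); print(f(v0).round(1));print(r.x.round(4),r.fun.round(1))
```

```text
[-0.2  0.7 -0.4  0.5 -0.4  0.7 -0.2  0.9 -0.5  0.6 -0.5  0.4 -0.7  0.4
 -1.4  1.9 -0.2  1.9 -1.6  0.8  0.5 -0.9]
[ 0.5855 -0.1412  0.135   0.0145  0.0047  0.0799] [ 0.5  0.1  0.2 -0.2  0.2  0.   0.3  0.2 -0.  -0.2 -0.2 -0.4 -0.5 -0.4
 -0.9  1.2  0.   1.  -0.6  0.3  1.2 -1.4  0.5]
```

```bash
python3 -m pendant '[[[-0.002,0.001,-0.006],[0,0,0],0],[[0,0,-0.006],[0,0,0],0],[[0,0,0],[0,0,0],0],[[0,0,0],[0,0,0],0],[[0,0,0],[0,0,0],0]]'
python3 -m pendant '[[[0,0,0],[0,0,0],0],[[0,0,0],[0,0,0],0],[[0,0,0],[0,0,0],0],[[0,0,0],[0,0,0],0]]'
```

```text
clock: 19.65
ee_pos: [0.5817, -0.1412, 0.1448]
eef_rot: [-0.032, 1.0, -0.0, 0.0]
force: [0.7, 0.2, -3.8]
opening: 0.134
grasp_force: 30.0
clock: 20.15
ee_pos: [0.5815, -0.1411, 0.1447]
eef_rot: [-0.032, 1.0, 0.0, -0.0]
force: [-0.2, 0.6, -2.8]
opening: 0.134
grasp_force: 30.0
```

```bash
python3 -c "
from plant import ctrl
print(ctrl.sign_off())"
```

```text
the job is handed in; nothing more can be done
None
```

I moved the lever to about 0.945 rad (red mark at 0.95), carried the green carrier over the bottles, and handed the job in at about 20 s with it held still, upright and squared, about 15 mm above the scanner window; no verdict came back, and I did not re-measure the bystanders at the end.

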